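# Sweep the loose gears through the tray's spout into the kit box

## Task

Three loose blue gears are left on the white sorting tray. With the fingertips, gently push them one at a time through the narrow gate at the tray's tapered end so that each drops into the middle slot of the kit box below; do not pinch, lift or carry them. Leave the orange rotor hub standing where it is on the tray and do not disturb the motor, the terminal block or the screwdriver; finish with the hand clear.

Things in the scene. Friction and masses are not known exactly. Their poses are not given: they have to be found in the camera images.
- gear_1: loose blue plastic spur gear lying flat on the tray: 33 mm over its 20 teeth, toothed disc 8 mm thick, with a 14 mm boss that makes it 13 mm high in the middle; 16 to 30 g. Origin: centre of its underside; z up
- gear_2: loose blue plastic spur gear lying flat on the tray: 33 mm over its 20 teeth, toothed disc 8 mm thick, with a 14 mm boss that makes it 13 mm high in the middle; 16 to 30 g. Origin: centre of its underside; z up
- gear_3: loose blue plastic spur gear lying flat on the tray: 33 mm over its 20 teeth, toothed disc 8 mm thick, with a 14 mm boss that makes it 13 mm high in the middle; 16 to 30 g. Origin: centre of its underside; z up
- tray: fixed white plastic sorting tray on 4 feet. Origin: on the table under its middle; x points along the tray towards the gate, z up. Flat floor 95 mm above the table, rim 14 mm above the floor and 4 mm thick. Inside, the floor runs from x = -140 mm to the gate at x = +140 mm; it is 240 mm wide (y from -120 to +120 mm) up to x = +80 mm, then both sides taper straight to the 42 mm wide gate at x = +140 mm
- gate (a point): middle of the gate at floor height, on the outer edge where the floor ends (tray x = 140, y = 0, z = 95 mm); axes as the tray's, x points out. The gate is an open gap 42 mm wide between two rounded 6 mm posts, no roof. A gear tips over and slides down a 20 mm deep, 45 degree tongue into the slot once its centre is past this edge, so fingers need not enter the gate
- slot (a point): centre of the inner floor of the kit box's middle slot, 3 mm above the table; axes as the tray's. Slot 100 mm long (x), 52 mm wide (y), 52 mm deep; the grey box is fixed, 106 x 168 x 55 mm, with three such slots side by side, and stands on the table just beyond the end of the tray, slot centre 54 mm past the gate, with the middle slot below the gate
- rotor_hub: loose orange rotor hub (nose cone), 40 mm in diameter and 40 mm high, standing on the tray among the gears; origin: centre of its underside. Must stay
- motor: loose steel DC motor, 28 mm in diameter, 53 mm high with its shaft, standing on the table beside the tray (on the tray's +y side); origin: centre of its underside. Must stay
- terminal_block: loose white terminal block with a red and a black socket, 90 x 50 x 32 mm, on the table on the tray's +y side; origin: centre of its underside, x along its length. Must stay
- screwdriver: loose screwdriver, 170 mm long, lying on the table on the tray's +y side; x along it. Must stay

How it is judged:
On the way, in this order (a step that is already met when the one before it is completed fails the run):
1. a first gear is in the middle slot, alone (((x of gear_1 in the frame of slot between -0.052 and 0.052 m and y of gear_1 in the frame of slot between -0.027 and 0.027 m and z of gear_1 in the frame of slot below 0.05 m) or (x of gear_2 in the frame of slot between -0.052 and 0.052 m and y of gear_2 in the frame of slot between -0.027 and 0.027 m and z of gear_2 in the frame of slot below 0.05 m) or (x of gear_3 in the frame of slot between -0.052 and 0.052 m and y of gear_3 in the frame of slot between -0.027 and 0.027 m and z of gear_3 in the frame of slot below 0.05 m))), for 0.2 s.
2. a second gear is in the middle slot ((((x of gear_1 in the frame of slot between -0.052 and 0.052 m and y of gear_1 in the frame of slot between -0.027 and 0.027 m and z of gear_1 in the frame of slot below 0.05 m) and (x of gear_2 in the frame of slot between -0.052 and 0.052 m and y of gear_2 in the frame of slot between -0.027 and 0.027 m and z of gear_2 in the frame of slot below 0.05 m)) or ((x of gear_1 in the frame of slot between -0.052 and 0.052 m and y of gear_1 in the frame of slot between -0.027 and 0.027 m and z of gear_1 in the frame of slot below 0.05 m) and (x of gear_3 in the frame of slot between -0.052 and 0.052 m and y of gear_3 in the frame of slot between -0.027 and 0.027 m and z of gear_3 in the frame of slot below 0.05 m)) or ((x of gear_2 in the frame of slot between -0.052 and 0.052 m and y of gear_2 in the frame of slot between -0.027 and 0.027 m and z of gear_2 in the frame of slot below 0.05 m) and (x of gear_3 in the frame of slot between -0.052 and 0.052 m and y of gear_3 in the frame of slot between -0.027 and 0.027 m and z of gear_3 in the frame of slot below 0.05 m)))), for 0.2 s.
3. all three gears are in the middle slot (x of gear_1 in the frame of slot between -0.052 and 0.052 m and y of gear_1 in the frame of slot between -0.027 and 0.027 m and z of each of gear_1, gear_2, gear_3 in the frame of slot below 0.05 m and x of gear_2 in the frame of slot between -0.052 and 0.052 m and y of gear_2 in the frame of slot between -0.027 and 0.027 m and x of gear_3 in the frame of slot between -0.052 and 0.052 m and y of gear_3 in the frame of slot between -0.027 and 0.027 m), for 0.2 s.
At the end, for the whole second after the job is handed in: All three gears lie at rest in the middle slot of the kit box, below its rim; the rotor hub and the motor stand upright, and hub, motor, terminal block and screwdriver are within 15 mm of where they were (all of step 3 and linear speed of each of gear_1, gear_2, gear_3 below 0.02 m/s and distance of each of rotor_hub, motor, terminal_block, screwdriver from where it was at the start of the episode below 0.015 m and angle between each of rotor_hub, motor's own z axis and vertical below 0.2 rad); the robot touches nothing.
It fails at once if a gear is lifted: its underside more than 10 mm above the tray's floor (z of any of gear_1, gear_2, gear_3 in the frame of tray above 0.105 m).
It fails at once if a gear is pinched or pressed hard: more than 15 N between the fingers and a gear (contact force between the fingers and gear_1 above 15 N or contact force between the fingers and gear_2 above 15 N or contact force between the fingers and gear_3 above 15 N).
It fails at once if the rotor hub, motor, terminal block or screwdriver is moved more than 15 mm (distance of any of rotor_hub, motor, terminal_block, screwdriver from where it was at the start of the episode above 0.015 m).
It fails at once if the rotor hub or the motor is tipped (angle between any of rotor_hub, motor's own z axis and vertical above 0.35 rad).
It also fails if it takes over 61 s, if anything falls off the work surface, if the arm or the gripper's body presses on something with over 40 N, if the wrist force passes 120 N, or if a joint passes its speed limit or range.

## Robot

A 6-joint arm with a two-finger parallel gripper is mounted at the origin on the work surface. World frame = base frame: x ahead of the robot, y to its left, z up, the work surface at z = 0. Lengths are in m, angles in rad, forces in N, time in s.
With the tool pointing down it reaches from about 0.325 to 0.9 m from the base axis. Payload 6.1 kg.
Tool frame: the origin (TCP) lies midway between the tips of the shut fingers; the grasp point (between the pads) lies 19 mm behind it (arm.grip_depth is the distance from the TCP to the grasp point, in m); z points along the fingers, y is the line along which they close (so a half turn about z gives the same grasp; the last joint's range is limited). The gripper opens to 85 mm and grips with 20 to 120 N. Pads are 22 mm wide; open, the fingers measure 114 mm over their backs; the gripper's body (76 mm by 85 mm) begins 54 mm behind the grasp point. The pads swing forward as they close: fully open they stand 13 mm farther back than shut.
Start: joints at [-1.376, 0.22, 1.526, -0, 1.395, -0.126], TCP at [0.197, -0.593, 0.231] pointing down, gripper open.
Joint ranges: [-2.98, 2.98], [-0.91, 2.08], [0.09, 2.57], [-1.24, 4.39], [0.2, 2.65], [-2.68, 2.68]. Speed limits (rad/s): [2.57, 2.57, 3.01, 3.14, 3.14, 3.14].

## Interface

Orientations are given as a unit quaternion [w, x, y, z].
In Python, from rig import monitor, viewer, arm gives the robot as it stands.
- The arm moves only by the tool servo_tool, never from a script. Its argument "commands" is a list of rows, each an object with "offset": the shift along the world's x, y, z in mm, a list of three; "yaw": the turn about the world's z in rad. A call has 1 to 10 rows; each row is the pose to reach, as a shift and turn from the pose commanded when the call began; what a row does not reach only later rows make up. A row lasts 1/10 s, in which the tool goes at most 50 mm and 8.59 degrees, less where a joint would pass 70% of its speed; a pose out of reach is approached as far as the arm can. A call with a gripper value outside its range is refused whole. "grip" is the opening in per cent of the stroke, from 0 (shut) to 100 (fully open), set as the call begins (left out, the last holds). The fingers move at their own pace and stop on an object; "force" is the grip in N (left out, the last holds). Time passes only in rows, so rows that repeat a pose let the fingers close. It gives the time, the measured TCP pose, the force, the opening and the grip force at its end, in the units of the state.
- monitor.state(): the state, without advancing time (a new reading comes with each control period).
- viewer.capture(name): name is "scene" or "top" or "wrist"; returns the picture (480x640x3 uint8, red, green, blue); there is no depth.
- viewer.get_calibration(name): a dict with "fov_y" (degrees; the focal length in pixels is half the picture's height over the tangent of half this angle, whatever the lens; pixels are square), "cx", "cy" (the principal point, pixels), "pose" (4x4, takes a point from camera to world coordinates). Camera axes: x right, y up, looking along -z (the intrinsics and any distortion apply to the point x, -y, -z); pixel columns grow to the right and rows downward; lengths in m; the calibration is good to about 2 mm. A picture is of the moment at which its call begins: read the wrist's pose just before it. get_calibration takes no time and is no camera call; for the wrist camera it gives the pose at the moment of the call.
- arm.job_done(): hands the job in; it is judged then, once.
The state is a dict: "t": time; "joint_pos": joint angles; "joint_velocities": joint speeds; "effort": joint torques, N m; "tool_pos": TCP position; "ee_rot": TCP orientation; "ft_force": force on the tool from outside, world axes, zero at the start; "moment": the same for the moment, N m; "width": opening from 0.0 (shut) to 1.0 (fully open); "grasp_force": force on a finger pad.
Only numpy, scipy, OpenCV 4.12 (cv2) and the standard library are available. Lean on these libraries where they do the work, as an engineer would, in place of code of your own. Each camera call takes 0.05 s, during which the arm holds its last target. There are 200 camera calls.

## Working session

There is one attempt and no reset: what is moved stays moved. The work goes in short steps, Python scripts to look and compute and a tool call to move; the robot and the scene stay as the last step left them, time stands still between calls to the robot, and variables do not carry over. Pictures are saved under pics/ and viewed, at most 11 in all, crops included, and the job is handed in when it is done.

Besides the shell and the picture viewer there is one more tool, called after ">>>" as name(argument=value, ...) on one line, values as JSON. servo_tool: Moves the arm, as the interface text tells. Its arguments: {"type":"object","properties":{"commands":{"type":"array"},"grip":{"type":"number"},"force":{"type":"number"}},"required":["commands"]}

```bash
mkdir -p pics
cat > h.py <<'E'
import numpy as np, cv2
from rig import monitor, viewer, arm
def ray(c,u,v,z):
    f=240/np.tan(np.radians(c["fov_y"])/2); P=np.array(c["pose"])
    d=P[:3,:3]@np.array([(u-c["cx"])/f,-(v-c["cy"])/f,-1]); o=P[:3,3]
    return o+d*(z-o[2])/d[2]
def proj(c,p):
    f=240/np.tan(np.radians(c["fov_y"])/2); P=np.array(c["pose"])
    q=P[:3,:3].T@(np.array(p)-P[:3,3]); return c["cx"]+f*q[0]/-q[2], c["cy"]-f*q[1]/-q[2]
E
python3 - <<'E'
from h import *
for n in ("top","scene"):
    im=viewer.capture(n); cv2.imwrite(f"pics/{n}0.png",im[...,::-1]); c=viewer.get_calibration(n); print(n,c)
s=monitor.state(); print(s["t"],s["tool_pos"],s["ee_rot"],s["width"])
E
```

```text
top {'fov_y': 52.56524072937, 'cx': 303.05093079659184, 'cy': 239.20474973131346, 'pose': array([[-2.91299328e-03,  9.95827376e-01, -9.12104748e-02,
         5.70966501e-01],
       [-9.99622352e-01, -4.07399103e-04,  2.74770416e-02,
         2.78043508e-02],
       [ 2.73252312e-02,  9.12560698e-02,  9.95452491e-01,
         7.71848095e-01],
       [ 0.00000000e+00,  0.00000000e+00,  0.00000000e+00,
         1.00000000e+00]])}
scene {'fov_y': 51.25100875308047, 'cx': 321.05083613292373, 'cy': 241.55718149352302, 'pose': array([[-0.03974842, -0.68707605,  0.72549746,  1.14323058],
       [ 0.99908638, -0.03873608,  0.01805309,  0.03327249],
       [ 0.01569908,  0.72555221,  0.68798803,  0.57229978],
       [ 0.        ,  0.        ,  0.        ,  1.        ]])}
0.1 [ 0.19696579 -0.59257938  0.23028379] [-8.86921500e-04  9.87165318e-01  1.59699239e-01 -3.26439268e-05] 0.9997017016995622
```

View pics/top0.png

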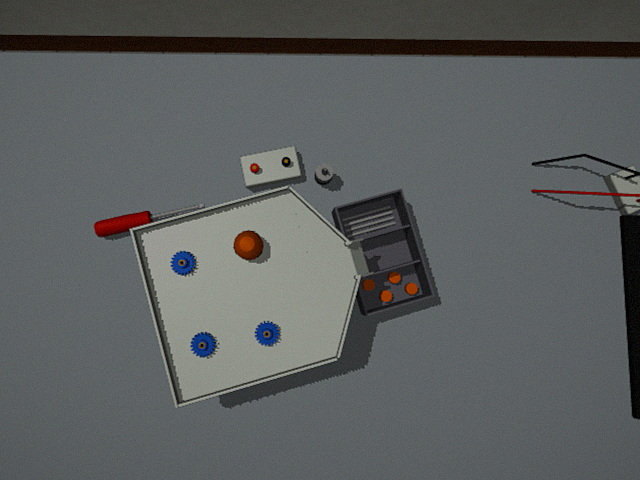

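View pics/scene0.png

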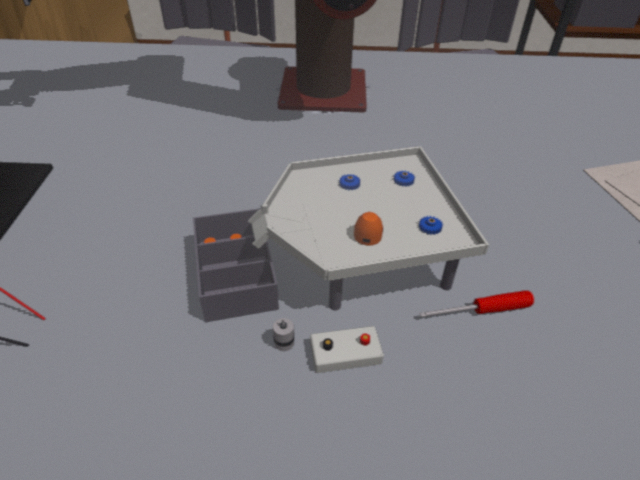

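The top view shows the gears at (183,263), (204,345) and (267,334), the hub at (249,245), and the gate posts near (351,243) and (359,277). I'll fit the tray frame from its corners.

```bash
cat >> h.py <<'E'
from scipy.optimize import least_squares
def gears(im):
    hsv=cv2.cvtColor(im,cv2.COLOR_RGB2HSV)
    def bl(m,a):
        n,l,s,ce=cv2.connectedComponentsWithStats(m); return [(ce[i].round(1),s[i][2:]) for i in range(1,n) if s[i][4]>a]
    return bl(cv2.inRange(hsv,(105,150,60),(130,255,255)),60), bl(cv2.inRange(hsv,(3,170,60),(16,255,255)),250)
E
python3 - <<'E'
from h import *
im=viewer.capture("top"); c=viewer.get_calibration("top")
px=[(131,229),(178,405),(290,187),(338,359)]
W=np.array([ray(c,u,v,.109)[:2] for u,v in px]); 
M=np.array([(-144,124),(-144,-124),(81.7,124),(81.7,-124)])/1e3
R=lambda a:np.array([[np.cos(a),-np.sin(a)],[np.sin(a),np.cos(a)]])
f=lambda p:(M@R(p[2]).T+p[:2]-W).ravel()
s=least_squares(f,[.5,.1,-1.4]); print("tray",s.x,"res mm",(s.fun*1e3).round(1))
p=s.x
T=lambda q:R(p[2]).T@(np.array(q)[:2]-p[:2])*1e3
W_=lambda x,y,z:(*(R(p[2])@np.array([x,y])/1e3+p[:2]),z)
g,h=gears(im)
for ce,sz in g+h:
    w=ray(c,*ce,.103); print(ce,sz,w.round(4),T(w).round(1))
print("gate px",[np.round(proj(c,W_(140,y,.109)),1) for y in (21,-21)], "gate w",W_(140,0,.095))
big=cv2.resize(im[170:420,80:450],None,fx=2.1,fy=2.1,interpolation=cv2.INTER_CUBIC)
for x,y,z in [(140,21,.109),(140,-21,.109),(-140,120,.095),(-140,-120,.095),(80,120,.095),(80,-120,.095)]+[(194,0,.003)]:
    u,v=proj(c,W_(x,y,z)); cv2.circle(big,(int((u-80)*2.1),int((v-170)*2.1)),3,(255,0,255),1)
cv2.imwrite("pics/big.png",big[...,::-1])
E
```

```text
tray [ 0.56639774  0.07226417 -1.29934138] res mm [ 1.5  0.8 -3.7  2.5  3.6 -0.5 -1.3 -2.7]
[182.7 262.5] [ 24  24 353] [0.6003 0.1741 0.103 ] [-89.  60.]
[266.6 333.1] [ 24  25 356] [0.5044 0.0592 0.103 ] [ -4.  -63.2]
[202.7 344.2] [ 25  25 370] [0.4902 0.1451 0.103 ] [-90.6 -53.9]
[247.2 244.6] [ 27  29 593] [0.6248 0.0863 0.103 ] [ 2.2 60. ]
gate px [array([351.5, 244.7]), array([360.1, 274.2])] gate w (np.float64(0.6039364144639903), np.float64(-0.0626092805031652), 0.095)
```

View pics/big.png

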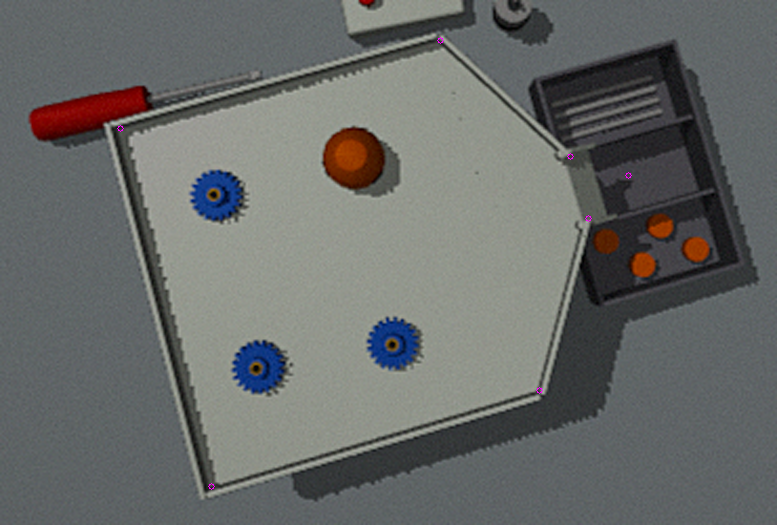

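```bash
cat >> h.py <<'E'
import json,os
R=lambda a:np.array([[np.cos(a),-np.sin(a)],[np.sin(a),np.cos(a)]])
class Tray:
    def __init__(s,p): s.p=np.array(p)
    def T(s,q): return R(s.p[2]).T@(np.array(q)[:2]-s.p[:2])*1e3
    def W(s,x,y): return R(s.p[2])@np.array([x,y])/1e3+s.p[:2]
def look(T):
    im=viewer.capture("top"); c=viewer.get_calibration("top"); g,h=gears(im)
    return im,[(ce,T.T(ray(c,*ce,.103)).round(1)) for ce,_ in g]
# cmd.json: commanded world pose x,y,z mm, heading of tool x
def cmd(): return np.array(json.load(open("cmd.json")))
def rows(T,poses,save=True):
    """poses: tray x,y mm, world z mm, push heading rad in tray frame (tool x points backwards)"""
    c0=cmd(); out=[]
    for x,y,z,h in poses:
        w=T.W(x,y)*1e3; yaw=(T.p[2]+h+np.pi-c0[3]+np.pi)%(2*np.pi)-np.pi
        out.append([round(w[0]-c0[0],1),round(w[1]-c0[1],1),round(z-c0[2],1),round(yaw,3)])
    for i in range(0,len(out),10):
        b=np.array(out[i-1]) if i else np.zeros(4)
        print(json.dumps([{"offset":[round(float(v),1) for v in (np.array(o)-b)[:3]],"yaw":round(float(o[3]-b[3]),3)} for o in out[i:i+10]]))
    if save: json.dump(list((c0+np.array(out[-1])).astype(float)),open("cmd.json","w"))
def path(pts,d,step,h0):
    """gear-centre polyline -> smooth spline, TCP d mm behind along tangent; pts are (x,y,heading)"""
    from scipy.interpolate import CubicHermiteSpline as S
    P=np.array([p[:2] for p in pts],float); H=np.array([p[2] for p in pts])
    L=np.r_[0,np.cumsum(np.linalg.norm(np.diff(P,axis=0),axis=1))]
    s=S(L,P,np.c_[np.cos(H),np.sin(H)]); t=np.linspace(0,L[-1],int(np.ceil(L[-1]/step))+1)[1:]
    out=[]
    for u in t:
        p,v=s(u),s(u,1); a=np.arctan2(v[1],v[0]); out.append((p[0]-d*np.cos(a),p[1]-d*np.sin(a),h0,a))
    return out
E
python3 - <<'E'
from h import *
c=viewer.get_calibration("top")
px=[(131,229),(178,405),(290,187),(338,359),(349.5,243.8),(357.6,277.1)]
Wp=np.array([ray(c,u,v,.109)[:2] for u,v in px]); w=np.array([1,1,1,1,3,3])[:,None]
M=np.array([(-144,124),(-144,-124),(81.7,124),(81.7,-124),(138,24),(138,-24)])/1e3
s=least_squares(lambda p:((M@R(p[2]).T+p[:2]-Wp)*w).ravel(),[.5,.1,-1.4]); print(s.x,(s.fun.reshape(-1,2)/w*1e3).round(1))
json.dump(list(s.x),open("tray.json","w")); T=Tray(s.x)
for u in [(182.7,262.5),(266.6,333.1),(202.7,344.2),(247.2,244.6)]: print(T.T(ray(c,*u,.103)).round(1))
print("posts",T.T(Wp[4]),T.T(Wp[5]))
json.dump([197,-593,231,.3208],open("cmd.json","w"))
g=T.T(ray(c,266.6,333.1,.103)); h=np.radians(38); d=38
rows(T,[(g[0]-d*np.cos(h),g[1]-d*np.sin(h),170,h)])
E
```

```text
[ 0.5660495   0.07330439 -1.30277119] [[ 1.8  1.5]
 [-3.7  4.1]
 [ 3.1  0. ]
 [-2.1 -1.4]
 [ 0.4  0.8]
 [-0.3 -1.3]]
[-88.1  59.7]
[ -2.7 -63.2]
[-89.3 -54.2]
[ 3.  60.1]
posts [138.70566259  23.39410442] [136.80745747 -23.37343154]
[{"offset": [276.9, 674.8, -61.0], "yaw": 2.181}]
```

>>> servo_tool(commands=[{"offset":[17,42,0],"yaw":0.135},{"offset":[34,84,0],"yaw":0.27},{"offset":[52,126,0],"yaw":0.405},{"offset":[69,168,0],"yaw":0.54},{"offset":[86,210,0],"yaw":0.675},{"offset":[104,253,0],"yaw":0.81},{"offset":[121,295,0],"yaw":0.945},{"offset":[138.5,337,0],"yaw":1.09},{"offset":[138.5,337,0],"yaw":1.09}], grip=20, force=20)

```text
t: 1.05
tool_pos: [0.337, -0.2518, 0.2311]
ee_rot: [-0.0, 0.758, 0.652, 0.001]
ft_force: [-0.3, -0.2, 1.0]
width: 0.202
grasp_force: 0.0
```

>>> servo_tool(commands=[{"offset":[17,42,0],"yaw":0.135},{"offset":[34,84,0],"yaw":0.27},{"offset":[52,126,0],"yaw":0.405},{"offset":[69,168,-10],"yaw":0.54},{"offset":[86,210,-20],"yaw":0.675},{"offset":[104,253,-35],"yaw":0.81},{"offset":[121,295,-50],"yaw":0.945},{"offset":[138.4,337.8,-61],"yaw":1.091},{"offset":[138.4,337.8,-61],"yaw":1.091}])

```text
t: 1.95
tool_pos: [0.4739, 0.0855, 0.1681]
ee_rot: [-0.002, 0.311, 0.95, 0.0]
ft_force: [-0.8, -1.2, 0.5]
width: 0.202
grasp_force: 0.0
```

Run:
```python
from h import *
s=monitor.state(); T=Tray(json.load(open("tray.json"))); print(s["t"],s["tool_pos"],s["ee_rot"],s["width"],s["joint_pos"],cmd(),T.T(s["tool_pos"]))
c=viewer.get_calibration("wrist"); im=viewer.capture("wrist"); cv2.imwrite("pics/w1.png",im[...,::-1])
g,_=gears(im)
for ce,sz in g: w=ray(c,*ce,.103); print(ce,sz,w,T.T(w))
for x,y,z in [(138.7,23.4,.109),(136.8,-23.4,.109),(84,-120,.109)]: print(proj(c,(*T.W(x,y),z)))
```

```text
1.95 [0.47387167 0.08554288 0.16805921] [-1.71353444e-03  3.10873421e-01  9.50449762e-01  1.75019556e-04] 0.2022056520040066 [ 1.36198290e-02 -6.89755632e-02  1.95527901e+00  1.51410421e-03
  1.25841865e+00 -9.25419403e-01] [473.9     81.8    170.       2.5018] [-36.21276104 -85.64560167]
[431.6 213.9] [  67   64 2758] [0.48638207 0.14461528 0.103     ] [-89.86293011 -57.93787865]
[316.8 326.9] [  47   59 1793] [0.50262269 0.06174298 0.103     ] [ -5.64856192 -64.22399144]
[585.7 343.7] [  62   57 2088] [0.59701961 0.17372234 0.103     ] [-88.63087556  56.45778614]
(np.float64(283.73830007494865), np.float64(572.3626383459622))
(np.float64(224.5629655683363), np.float64(534.7133631683477))
(np.float64(135.0814170363417), np.float64(390.9309273017684))
```

View pics/w1.png

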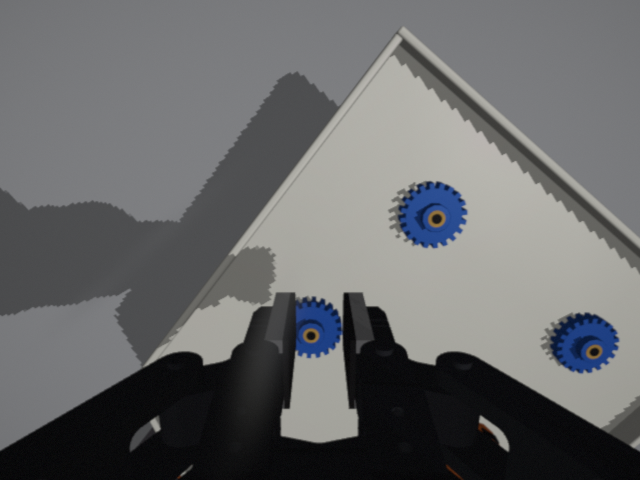

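The wrist view shows gear 2 between the finger lines at (312,335), ahead of the fingertips. Gears 3 and 1 are at (432,214) and (586,344). Next I descend behind gear 2 and plan its path.

>>> servo_tool(commands=[{"offset":[0,0,-25],"yaw":0},{"offset":[0,0,-50],"yaw":0},{"offset":[0,0,-65],"yaw":0},{"offset":[0,0,-73],"yaw":0},{"offset":[0,0,-73],"yaw":0},{"offset":[0,0,-73],"yaw":0}])

```text
t: 2.6
tool_pos: [0.4746, 0.081, 0.0982]
ee_rot: [0.001, 0.315, 0.949, 0.0]
ft_force: [0.1, -0.4, -0.3]
width: 0.201
grasp_force: 0.0
```

Run:
```python
from h import *
T=Tray(json.load(open("tray.json"))); s=monitor.state(); print(s["t"],s["tool_pos"],s["ft_force"])
c=viewer.get_calibration("wrist"); im=viewer.capture("wrist")
for ce,sz in gears(im)[0]: w=ray(c,*ce,.103); print(ce,sz,w,T.T(w))
k=cmd(); k[2]=97; json.dump(list(k),open("cmd.json","w"))
h=np.radians(38)
P=path([(-2.7-13*np.cos(h),-63.2-13*np.sin(h),h),(-2.7,-63.2,h),(85,-4,np.radians(10)),(105,-1,0)],25,8,97)
rows(T,P)
```

```text
2.6 [0.47461731 0.08096874 0.0981715 ] [ 0.10756435 -0.36655659 -0.31304556]
[493.2 245.6] [ 103   96 6352] [0.48589816 0.14480402 0.103     ] [-90.17308467 -58.35452481]
[318.3 404.5] [  78   81 3897] [0.50084643 0.05983193 0.103     ] [ -4.27614109 -66.44293052]
[{"offset": [6.2, -4.6, 0.0], "yaw": 0.0}, {"offset": [12.2, -9.4, 0.0], "yaw": 0.012}, {"offset": [18.2, -14.5, 0.0], "yaw": 0.041}, {"offset": [24.5, -19.2, 0.0], "yaw": 0.059}, {"offset": [31.1, -23.8, 0.0], "yaw": 0.066}, {"offset": [37.9, -28.1, 0.0], "yaw": 0.064}, {"offset": [44.8, -32.2, 0.0], "yaw": 0.052}, {"offset": [51.7, -36.2, 0.0], "yaw": 0.029}, {"offset": [58.6, -40.2, 0.0], "yaw": -0.004}, {"offset": [65.4, -44.2, 0.0], "yaw": -0.048}]
[{"offset": [6.8, -4.0, 0.0], "yaw": -0.056}, {"offset": [13.5, -8.2, 0.0], "yaw": -0.124}, {"offset": [20.0, -12.6, 0.0], "yaw": -0.204}, {"offset": [26.4, -17.3, 0.0], "yaw": -0.296}, {"offset": [32.5, -22.6, 0.0], "yaw": -0.399}, {"offset": [36.3, -29.3, 0.0], "yaw": -0.415}, {"offset": [40.7, -35.8, 0.0], "yaw": -0.461}, {"offset": [47.0, -41.7, 0.0], "yaw": -0.615}]
```

>>> servo_tool(commands=[{"offset":[5,-5,0],"yaw":0},{"offset":[11,-10,0],"yaw":0.01},{"offset":[17,-15,0],"yaw":0.03},{"offset":[23.5,-19.5,0],"yaw":0.04},{"offset":[30,-24,0],"yaw":0.04},{"offset":[37,-28,0],"yaw":0.04},{"offset":[44,-32,0],"yaw":0.04},{"offset":[51,-36,0],"yaw":0.02},{"offset":[58,-40,0],"yaw":0},{"offset":[58,-40,0],"yaw":0}])

```text
t: 3.65
tool_pos: [0.533, 0.0411, 0.0974]
ee_rot: [0.0, 0.315, 0.949, -0.0]
ft_force: [0.5, -0.5, 0.6]
width: 0.198
grasp_force: 0.0
```

Run:
```python
from h import *
json.dump([473.9+58,81.8-40,97,2.5018],open("cmd.json","w"))
T=Tray(json.load(open("tray.json"))); s=monitor.state(); print(s["t"],s["tool_pos"],T.T(s["tool_pos"]),s["ft_force"])
im,g=look(T); print(g); cv2.imwrite("pics/t1.png",cv2.resize(im[170:420,80:450],None,fx=2.1,fy=2.1,interpolation=cv2.INTER_CUBIC)[...,::-1])
c=viewer.get_calibration("wrist"); im=viewer.capture("wrist")
for ce,sz in gears(im)[0]: w=ray(c,*ce,.103); print(ce,sz,w,T.T(w))
```

```text
3.65 [0.53301228 0.04109721 0.09739354] [ 22.30806959 -40.38700418] [ 0.51159264 -0.4959282   0.56728976]
[(array([182.4, 261.7]), array([-88.2,  60.9]))]
[512.5  37.5] [ 115   82 5674] [0.49094589 0.14216374 0.103     ] [-86.29029619 -54.18624025]
[319.2 386.9] [  65   77 2983] [0.55213828 0.02556067 0.103     ] [ 42.3549892  -26.05838829]
```

View pics/t1.png

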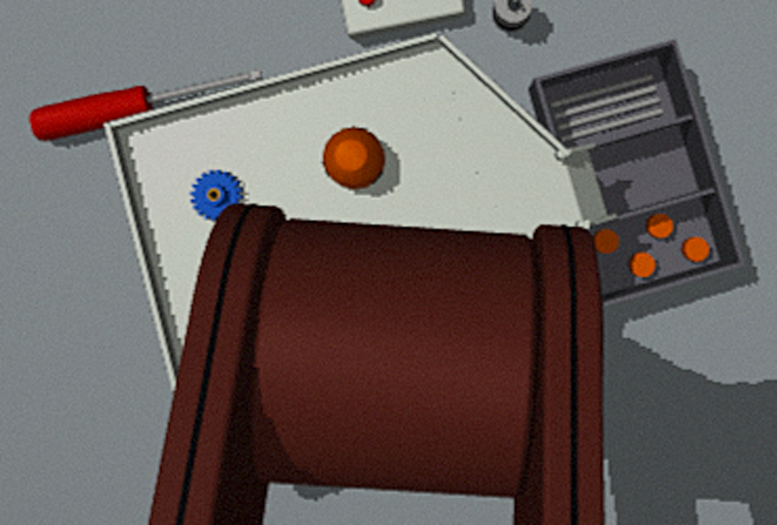

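Gear 2 is seated in the cup: the wrist view puts it 24.6 mm ahead of the TCP. The arm hides the gate from the top camera, so I'll check the gate with the scene camera.

Run:
```python
from h import *
T=Tray(json.load(open("tray.json")))
im=viewer.capture("scene"); c=viewer.get_calibration("scene"); x0,y0=215,140
big=cv2.resize(im[y0:y0+140,x0:x0+190],None,fx=4,fy=4,interpolation=cv2.INTER_CUBIC)
for x,y,z in [(138.7,23.4,.109),(136.8,-23.4,.109),(140,-21,.095),(140,21,.095),(42.4,-26,.103)]:
    u,v=proj(c,(*T.W(x,y),z)); cv2.circle(big,(int((u-x0+.5)*4),int((v-y0+.5)*4)),4,(255,0,255),1)
cv2.imwrite("pics/s1.png",big[...,::-1])
for ce,sz in gears(im)[0]: print(ce,sz,T.T(ray(c,*ce,.102)))
```

```text
[403.6 178. ] [ 18  11 108] [-89.00823537 -50.5980021 ]
[326.8 201. ] [18 11 95] [ 43.68413755 -19.52195434]
[430.3 225.4] [ 22  16 226] [-87.43116439  64.59742282]
```

View pics/s1.png

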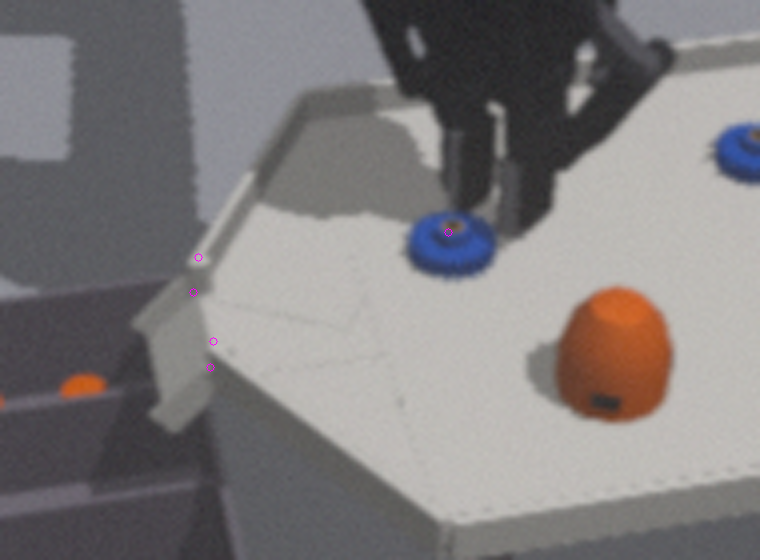

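Run:
```python
from h import *
p=json.load(open("tray.json")); p[0]-=.0028; json.dump(p,open("trayA.json","w")); T=Tray(p)
k=cmd(); h=k[3]-np.pi-p[2]+2*np.pi; h=(h+np.pi)%(2*np.pi)-np.pi; t=T.T(k[:2]/1e3); print(t,np.degrees(h))
g=t+25*np.array([np.cos(h),np.sin(h)]); print(g)
rows(T,path([(*g,h),(102,0,0)],25,7,97)+[(102-25+x,0,97,0) for x in (3,9,15,20)])
```

```text
[ 22.07733153 -38.573426  ] 37.98587203392211
[ 41.78139501 -23.18674727]
[{"offset": [5.9, -3.0, 0.0], "yaw": -0.052}, {"offset": [11.7, -6.3, 0.0], "yaw": -0.105}, {"offset": [17.4, -10.0, 0.0], "yaw": -0.16}, {"offset": [23.0, -13.9, 0.0], "yaw": -0.218}, {"offset": [28.4, -18.1, 0.0], "yaw": -0.279}, {"offset": [33.5, -22.5, 0.0], "yaw": -0.344}, {"offset": [38.5, -27.2, 0.0], "yaw": -0.415}, {"offset": [43.2, -32.1, 0.0], "yaw": -0.491}, {"offset": [47.6, -37.3, 0.0], "yaw": -0.574}, {"offset": [51.7, -42.7, 0.0], "yaw": -0.663}]
[{"offset": [0.8, -2.9, 0.0], "yaw": 0.0}, {"offset": [2.4, -8.7, 0.0], "yaw": 0.0}, {"offset": [4.0, -14.5, 0.0], "yaw": 0.0}, {"offset": [5.3, -19.3, 0.0], "yaw": 0.0}]
```

>>> servo_tool(commands=[{"offset":[5.9,-3,0],"yaw":-0.052},{"offset":[11.7,-6.3,0],"yaw":-0.105},{"offset":[17.4,-10,0],"yaw":-0.16},{"offset":[23,-13.9,0],"yaw":-0.218},{"offset":[28.4,-18.1,0],"yaw":-0.279},{"offset":[33.5,-22.5,0],"yaw":-0.344},{"offset":[38.5,-27.2,0],"yaw":-0.415},{"offset":[43.2,-32.1,0],"yaw":-0.491},{"offset":[47.6,-37.3,0],"yaw":-0.574},{"offset":[51.7,-42.7,0],"yaw":-0.663}])

```text
t: 4.8
tool_pos: [0.5835, -0.0008, 0.0972]
ee_rot: [-0.0, 0.607, 0.794, -0.0]
ft_force: [-0.3, 0.2, 0.5]
width: 0.199
grasp_force: 0.1
```

>>> servo_tool(commands=[{"offset":[0.8,-2.9,0],"yaw":0},{"offset":[2.4,-8.7,0],"yaw":0},{"offset":[4,-14.5,0],"yaw":0},{"offset":[5.3,-19.3,0],"yaw":0},{"offset":[5.3,-19.3,0],"yaw":0}])

```text
t: 5.3
tool_pos: [0.5891, -0.0211, 0.0974]
ee_rot: [0.0, 0.606, 0.795, -0.0]
ft_force: [-0.4, -0.2, -0.1]
width: 0.2
grasp_force: 0.0
```

```bash
cat > s.py <<'E'
from h import *
import sys
T=Tray(json.load(open("trayA.json"))); s=monitor.state(); print(s["t"],s["tool_pos"],T.T(s["tool_pos"]),s["ft_force"])
im=viewer.capture("scene"); c=viewer.get_calibration("scene"); x0,y0=185,140
cv2.imwrite(sys.argv[1],cv2.resize(im[y0:y0+140,x0:x0+190],None,fx=4,fy=4,interpolation=cv2.INTER_CUBIC)[...,::-1])
for ce,sz in gears(im)[0]: print("scene",ce,sz,T.T(ray(c,*ce,.102))-[0,6.5])
c=viewer.get_calibration("wrist"); im=viewer.capture("wrist")
for ce,sz in gears(im)[0]: print("wrist",ce,sz,T.T(ray(c,*ce,.103)))
E
python3 s.py pics/s2.png
```

```text
5.3 [ 0.58909281 -0.02106393  0.0973501 ] [ 9.78429867e+01 -7.07404718e-02] [-0.44867929 -0.22683419 -0.07897372]
scene [404.3 177.9] [17  9 81] [-89.44911349 -54.42155098]
scene [430.3 225.4] [ 22  15 219] [-86.6896471   60.79745099]
wrist [318.8 385.7] [  64   77 2718] [123.18087302  -1.61160592]
```

View pics/s2.png

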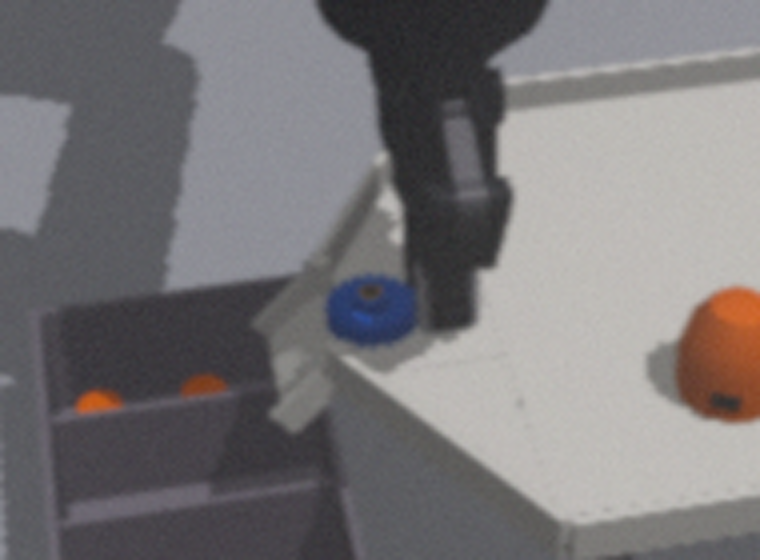

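Run:
```python
from h import *
T=Tray(json.load(open("tray.json"))); c=viewer.get_calibration("scene")
for n,u,v,z in [("disc top",372,305,.103),("boss top",370,290,.108),("disc bottom",372,322,.095),("post-",318,262,.109),("post+",332,348,.109),("G3boss",None,None,0)]:
    if u: print(n,T.T(ray(c,u/4+185-.5,v/4+140-.5,z)))
im=viewer.capture("scene")[205:245,245:300]; h=cv2.cvtColor(im,cv2.COLOR_RGB2HSV)
m=cv2.inRange(h,(105,130,25),(130,255,255)); ys,xs=np.nonzero(m); print(xs.min()+245,xs.max()+245,ys.min()+205,ys.max()+205,xs.mean()+245,ys.mean()+205)
print(T.T(ray(c,xs.mean()+245,ys.mean()+205,.101)))
```

```text
disc top [121.3354657  -0.2375283]
boss top [121.42135293  -2.73402781]
disc bottom [121.69884199  -0.20139997]
post- [137.44240222 -21.05525047]
post+ [139.53939376  26.47673294]
268 287 211 223 277.1069182389937 217.27044025157232
[122.1431709    0.63882587]
```

>>> servo_tool(commands=[{"offset":[1.8,-2.5,0],"yaw":0},{"offset":[3,-6.5,0],"yaw":0},{"offset":[4,-10.5,0],"yaw":0},{"offset":[5.2,-14.5,0],"yaw":0},{"offset":[6.5,-19,0],"yaw":0},{"offset":[6.8,-20,0],"yaw":0},{"offset":[6.8,-20,0],"yaw":0},{"offset":[6.8,-20,0],"yaw":0}])

```text
t: 6.25
tool_pos: [0.5957, -0.0403, 0.0973]
ee_rot: [-0.0, 0.606, 0.795, -0.0]
ft_force: [-0.2, 0.7, 0.6]
width: 0.201
grasp_force: 0.0
```

```bash
python3 s.py pics/s3.png
```

```text
6.25 [ 0.59572429 -0.04031768  0.09726581] [118.16550019   1.22504129] [-0.2376408   0.73256853  0.63471769]
scene [404.5 177.8] [18 11 90] [-89.85269818 -54.608697  ]
scene [430.4 225.4] [ 22  16 221] [-86.82943918  60.82733407]
wrist [320.8 396.2] [  55   34 1251] [148.27878784   0.44610439]
```

View pics/s3.png

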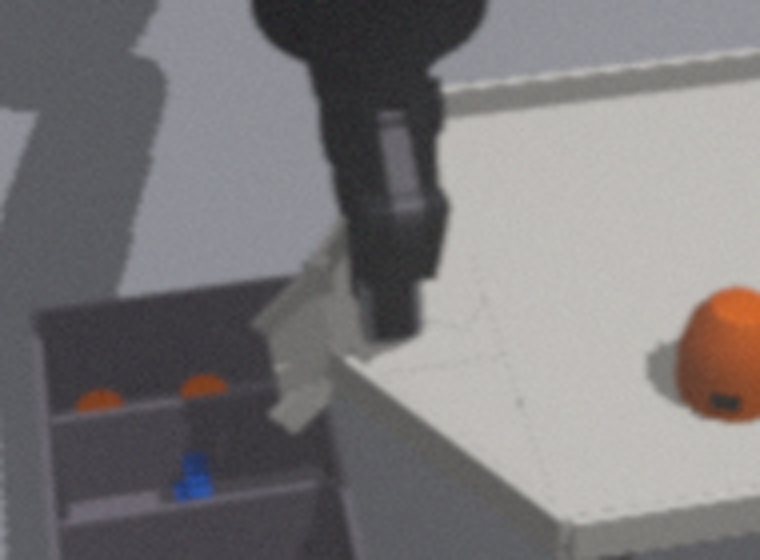

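Gear 2 is in the middle slot, seen at (195,480) in the crop. Gear 3 is next.

Run:
```python
from h import *
T=Tray(json.load(open("trayA.json")))
k=np.array([473.9+58+51.7+5.3+6.8,81.8-40-42.7-19.3-20,97,2.5018-.663]); json.dump(list(k),open("cmd.json","w"))
g=np.array([-89.3,-54.2]); h=np.radians(10); b=lambda d:g-d*np.array([np.cos(h),np.sin(h)])
a=np.array([118,1.2]); e=b(30)
P=[(*(a+(e-a)*f),z,h*f) for f,z in [(0,122),(.1,147),(.27,150),(.44,150),(.61,150),(.78,150),(.92,150),(1,150),(1,150)]]
P+=[(*e,150,h),]+[(*e,z,h) for z in (125,108,97,97)]
Q=path([(*g,h),(100,1.2,0)],25,8,97)
P+=[(*b(27.5),97,h)]+Q+[(75+x,1.2,97,0) for x in (6,13,20,26,32,38,43,43,43)]
rows(T,P); print([tuple(np.round(q,1)) for q in Q[::4]])
```

```text
[{"offset": [-0.0, 0.0, 25.0], "yaw": 0.0}, {"offset": [-12.2, 21.3, 50.0], "yaw": 0.017}, {"offset": [-32.8, 57.4, 53.0], "yaw": 0.047}, {"offset": [-53.4, 93.5, 53.0], "yaw": 0.077}, {"offset": [-74.0, 129.6, 53.0], "yaw": 0.106}, {"offset": [-94.6, 165.7, 53.0], "yaw": 0.136}, {"offset": [-111.5, 195.4, 53.0], "yaw": 0.161}, {"offset": [-121.2, 212.4, 53.0], "yaw": 0.175}, {"offset": [-121.2, 212.4, 53.0], "yaw": 0.175}, {"offset": [-121.2, 212.4, 53.0], "yaw": 0.175}]
[{"offset": [0.0, 0.0, -25.0], "yaw": 0.0}, {"offset": [0.0, 0.0, -42.0], "yaw": 0.0}, {"offset": [0.0, 0.0, -53.0], "yaw": 0.0}, {"offset": [0.0, 0.0, -53.0], "yaw": 0.0}, {"offset": [1.1, -2.3, -53.0], "yaw": 0.0}, {"offset": [4.8, -12.0, -53.0], "yaw": 0.038}, {"offset": [7.8, -19.4, -53.0], "yaw": 0.072}, {"offset": [11.2, -26.6, -53.0], "yaw": 0.103}, {"offset": [14.8, -33.7, -53.0], "yaw": 0.13}, {"offset": [18.7, -40.6, -53.0], "yaw": 0.153}]
[{"offset": [4.2, -6.9, 0.0], "yaw": 0.019}, {"offset": [8.5, -13.6, 0.0], "yaw": 0.034}, {"offset": [13.1, -20.2, 0.0], "yaw": 0.046}, {"offset": [17.7, -26.7, 0.0], "y
[... 968 characters left out ...]
0}, {"offset": [10.0, -36.6, 0.0], "yaw": 0.0}, {"offset": [11.4, -41.5, 0.0], "yaw": 0.0}, {"offset": [11.4, -41.5, 0.0], "yaw": 0.0}, {"offset": [11.4, -41.5, 0.0], "yaw": 0.0}]
[(np.float64(-106.0), np.float64(-58.0), np.float64(97.0), np.float64(0.2)), (np.float64(-74.7), np.float64(-52.1), np.float64(97.0), np.float64(0.3)), (np.float64(-44.3), np.float64(-42.1), np.float64(97.0), np.float64(0.4)), (np.float64(-14.5), np.float64(-29.9), np.float64(97.0), np.float64(0.4)), (np.float64(14.8), np.float64(-17.5), np.float64(97.0), np.float64(0.3)), (np.float64(44.4), np.float64(-6.5), np.float64(97.0), np.float64(0.2)), (np.float64(75.0), np.float64(1.2), np.float64(97.0), np.float64(0.0))]
```

>>> servo_tool(commands=[{"offset":[0,0,25],"yaw":0},{"offset":[-12.2,21.3,50],"yaw":0.017},{"offset":[-32.8,57.4,53],"yaw":0.047},{"offset":[-53.4,93.5,53],"yaw":0.077},{"offset":[-74,129.6,53],"yaw":0.106},{"offset":[-94.6,165.7,53],"yaw":0.136},{"offset":[-111.5,195.4,53],"yaw":0.161},{"offset":[-121.2,212.4,53],"yaw":0.175},{"offset":[-121.2,212.4,53],"yaw":0.175},{"offset":[-121.2,212.4,53],"yaw":0.175}])

```text
t: 7.35
tool_pos: [0.4747, 0.1722, 0.1505]
ee_rot: [0.0, 0.534, 0.845, 0.0]
ft_force: [0.5, -0.2, -0.1]
width: 0.204
grasp_force: 0.0
```

```bash
python3 s.py pics/s4.png
```

```text
7.35 [0.47465668 0.17222502 0.15047959] [-118.85057844  -59.23277642] [ 0.53452234 -0.16490033 -0.0784546 ]
scene [406.4 178.7] [16  9 76] [-91.98300916 -51.71974135]
scene [430.3 225.4] [ 22  16 223] [-86.6896471   60.79745099]
scene [219.2 264. ] [18  7 73] [211.70467533  74.1296925 ]
wrist [320.2 324.8] [  48   65 2173] [-90.62134985 -54.9554033 ]
wrist [543.  362.3] [  70   64 2469] [-89.62615808  59.57163405]
```

>>> servo_tool(commands=[{"offset":[-0.5,2,-25],"yaw":0},{"offset":[-0.5,2,-42],"yaw":0},{"offset":[-0.5,2,-53],"yaw":0},{"offset":[-0.5,2,-53],"yaw":0},{"offset":[1.1,-2.3,-53],"yaw":0},{"offset":[4.8,-10.5,-53],"yaw":0.038},{"offset":[7.8,-19,-53],"yaw":0.072},{"offset":[11.2,-26.6,-53],"yaw":0.103},{"offset":[14.8,-33.7,-53],"yaw":0.13},{"offset":[18.7,-40.6,-53],"yaw":0.153}])

```text
t: 8.45
tool_pos: [0.494, 0.1306, 0.0979]
ee_rot: [0.0, 0.468, 0.884, 0.0]
ft_force: [-0.5, -0.0, 0.2]
width: 0.199
grasp_force: 0.1
```

>>> servo_tool(commands=[{"offset":[4.2,-6.9,0],"yaw":0.019},{"offset":[8.5,-13.6,0],"yaw":0.034},{"offset":[13.1,-20.2,0],"yaw":0.046},{"offset":[17.7,-26.7,0],"yaw":0.054},{"offset":[22.5,-33.2,0],"yaw":0.058},{"offset":[27.4,-39.6,0],"yaw":0.059},{"offset":[32.3,-45.9,0],"yaw":0.056},{"offset":[37.3,-52.2,0],"yaw":0.049},{"offset":[42.3,-58.5,0],"yaw":0.039},{"offset":[47.3,-64.7,0],"yaw":0.025}])

```text
t: 9.45
tool_pos: [0.541, 0.0662, 0.0973]
ee_rot: [-0.0, 0.458, 0.889, -0.0]
ft_force: [-0.3, 0.8, 0.6]
width: 0.2
grasp_force: 0.2
```

```bash
python3 s.py pics/s5.png
```

```text
9.45 [0.54097517 0.06624471 0.0972767 ] [  0.90875863 -23.34864413] [-0.30384595  0.75775137  0.57940179]
scene [430.4 225.4] [ 22  16 218] [-86.82943918  60.82733407]
scene [219.4 263.9] [18  7 74] [211.4369338   74.00321816]
wrist [629.8 171.9] [  27   85 1338] [-82.22539037  51.06854715]
wrist [318.6 383.9] [  64   77 2686] [ 25.48787958 -15.69360495]
```

Gear 3 is seated in the cup, with its wrist-view position the same as gear 2's was. I continue through the gate.

>>> servo_tool(commands=[{"offset":[4.9,-6.3,0],"yaw":-0.018},{"offset":[9.8,-12.5,0],"yaw":-0.039},{"offset":[14.6,-18.8,0],"yaw":-0.065},{"offset":[19.3,-25.2,0],"yaw":-0.094},{"offset":[23.8,-31.6,0],"yaw":-0.128},{"offset":[28.2,-38.1,0],"yaw":-0.165},{"offset":[32.4,-44.7,0],"yaw":-0.207},{"offset":[36.5,-51.5,0],"yaw":-0.252},{"offset":[40.2,-58.5,0],"yaw":-0.301},{"offset":[43.8,-65.6,0],"yaw":-0.353}])

```text
t: 10.55
tool_pos: [0.5847, 0.0006, 0.0973]
ee_rot: [-0.0, 0.608, 0.794, -0.0]
ft_force: [0.3, -0.3, -0.6]
width: 0.199
grasp_force: 0.1
```

```bash
python3 s.py pics/s6.png
```

```text
10.55 [5.84702631e-01 5.63616686e-04 9.72633850e-02] [75.8249959  1.4233955] [ 0.32027799 -0.30179515 -0.63095065]
scene [430.3 225.3] [ 22  16 220] [-86.77139376  60.59616988]
scene [219.4 263.8] [18  7 79] [211.42200207  73.82195853]
wrist [318.7 383.7] [  64   78 2755] [ 1.01949045e+02 -4.95175234e-02]
```

>>> servo_tool(commands=[{"offset":[1.6,-5.8,0],"yaw":0},{"offset":[3.1,-11.5,0],"yaw":0},{"offset":[4.6,-17,0],"yaw":0},{"offset":[6,-22,0],"yaw":0},{"offset":[7.3,-27,0],"yaw":0},{"offset":[8.6,-31.5,0],"yaw":0},{"offset":[10,-36.5,0],"yaw":0},{"offset":[11.4,-41.5,0],"yaw":0},{"offset":[11.4,-41.5,0],"yaw":0},{"offset":[11.4,-41.5,0],"yaw":0}])

```text
t: 11.65
tool_pos: [0.5958, -0.0405, 0.0973]
ee_rot: [-0.0, 0.606, 0.795, 0.0]
ft_force: [-0.5, -0.2, 0.9]
width: 0.197
grasp_force: 0.0
```

```bash
python3 s.py pics/s7.png
```

```text
11.65 [ 0.59577651 -0.04045051  0.09728546] [118.30741104   1.24022162] [-0.52269384 -0.19027992  0.89611367]
scene [430.5 225.3] [ 22  16 217] [-87.05104136  60.65594754]
scene [244.7 243.2] [ 12  19 103] [174.79867989  42.05186173]
scene [219.6 263.8] [18  7 79] [211.16908029  73.87669091]
wrist [320.1 401.9] [  54   45 1716] [150.79828805   0.18253252]
```

View pics/s7.png

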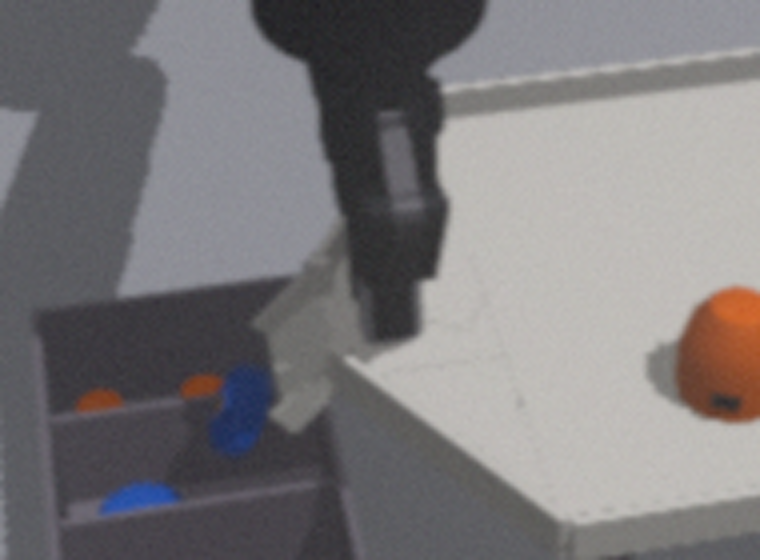

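Gear 3 has gone through and is captured sliding into the slot at (240,410); I'll recheck it at the approach. Next is gear 1, routed around the hub.

Run:
```python
from h import *
T=Tray(json.load(open("trayA.json")))
g=np.array([-89,59.7]); h=np.radians(-45); b=lambda d:g-d*np.array([np.cos(h),np.sin(h)])
a=np.array([118,1.2]); e=b(32)
P=[(*(a+(e-a)*f),z,h*f) for f,z in [(0,130),(.05,170),(.18,185),(.33,185),(.48,185),(.63,185),(.78,180),(.92,165),(1,150),(1,150)]]
P+=[(*e,z,h) for z in (125,108,97,97)]
Q=path([(*g,h),(-15,-2,np.radians(-18)),(100,1.2,0)],25,7.5,97)
P+=[(*b(28),97,h)]+Q+[(75+x,1.2,97,0) for x in (6,12,18,23,28,33,38,43,43,43)]
rows(T,P); print([tuple(np.round([q[0],q[1],np.degrees(q[3])],0)) for q in Q[::2]])
```

```text
[{"offset": [-0.0, 0.0, 33.0], "yaw": 0.0}, {"offset": [0.8, 12.2, 73.0], "yaw": -0.039}, {"offset": [3.1, 43.8, 88.0], "yaw": -0.141}, {"offset": [5.7, 80.2, 88.0], "yaw": -0.259}, {"offset": [8.3, 116.6, 88.0], "yaw": -0.377}, {"offset": [10.9, 153.1, 88.0], "yaw": -0.495}, {"offset": [13.5, 189.5, 83.0], "yaw": -0.613}, {"offset": [16.0, 223.5, 68.0], "yaw": -0.723}, {"offset": [17.4, 242.9, 53.0], "yaw": -0.785}, {"offset": [17.4, 242.9, 53.0], "yaw": -0.785}]
[{"offset": [0.0, 0.0, -25.0], "yaw": 0.0}, {"offset": [0.0, 0.0, -42.0], "yaw": 0.0}, {"offset": [0.0, 0.0, -53.0], "yaw": 0.0}, {"offset": [0.0, 0.0, -53.0], "yaw": 0.0}, {"offset": [-2.0, -3.4, -53.0], "yaw": 0.0}, {"offset": [-6.7, -12.7, -53.0], "yaw": -0.023}, {"offset": [-10.3, -19.2, -53.0], "yaw": -0.036}, {"offset": [-14.2, -25.6, -53.0], "yaw": -0.04}, {"offset": [-18.2, -31.9, -53.0], "yaw": -0.035}, {"offset": [-22.4, -38.1, -53.0], "yaw": -0.021}]
[{"offset": [-4.3, -6.2, 0.0], "yaw": 0.023}, {"offset": [-8.6, -12.4, 0.0], "yaw": 0.056}, {"offset": [-12.8, -18.5, 0.0], "yaw": 0.099}, {"offset": [-17.0, -24.7, 
[... 1543 characters left out ...]
51.0), np.float64(-46.0)), (np.float64(-71.0), np.float64(39.0), np.float64(-43.0)), (np.float64(-61.0), np.float64(28.0), np.float64(-37.0)), (np.float64(-51.0), np.float64(17.0), np.float64(-30.0)), (np.float64(-40.0), np.float64(7.0), np.float64(-19.0)), (np.float64(-27.0), np.float64(-1.0), np.float64(-10.0)), (np.float64(-13.0), np.float64(-6.0), np.float64(-2.0)), (np.float64(1.0), np.float64(-8.0), np.float64(3.0)), (np.float64(16.0), np.float64(-8.0), np.float64(7.0)), (np.float64(31.0), np.float64(-6.0), np.float64(8.0)), (np.float64(46.0), np.float64(-4.0), np.float64(7.0)), (np.float64(60.0), np.float64(-1.0), np.float64(5.0)), (np.float64(75.0), np.float64(1.0), np.float64(0.0))]
```

>>> servo_tool(commands=[{"offset":[0,0,33],"yaw":0},{"offset":[0.8,12.2,73],"yaw":-0.039},{"offset":[3.1,43.8,88],"yaw":-0.141},{"offset":[5.7,80.2,88],"yaw":-0.259},{"offset":[8.3,116.6,88],"yaw":-0.377},{"offset":[10.9,153.1,88],"yaw":-0.495},{"offset":[13.5,189.5,83],"yaw":-0.613},{"offset":[16,223.5,68],"yaw":-0.723},{"offset":[17.4,242.9,53],"yaw":-0.785},{"offset":[17.4,242.9,53],"yaw":-0.785}])

```text
t: 12.75
tool_pos: [0.611, 0.2053, 0.1474]
ee_rot: [-0.001, 0.864, 0.504, -0.002]
ft_force: [-1.4, -1.0, -0.2]
width: 0.199
grasp_force: 0.0
```

```bash
python3 s.py pics/s8.png
```

```text
12.75 [0.61097671 0.20532473 0.14743188] [-114.66717663   80.98577154] [-1.41853045 -0.99724189 -0.18691599]
scene [430.6 225.2] [ 22  16 218] [-87.2727429   60.48448416]
scene [235.9 258.5] [ 9 11 72] [189.51619849  68.67023797]
scene [219.3 263.8] [18  7 76] [211.54846132  73.7945927 ]
wrist [320.8 328.6] [  48   65 2045] [-91.59013483  59.53043844]
```

View pics/s8.png

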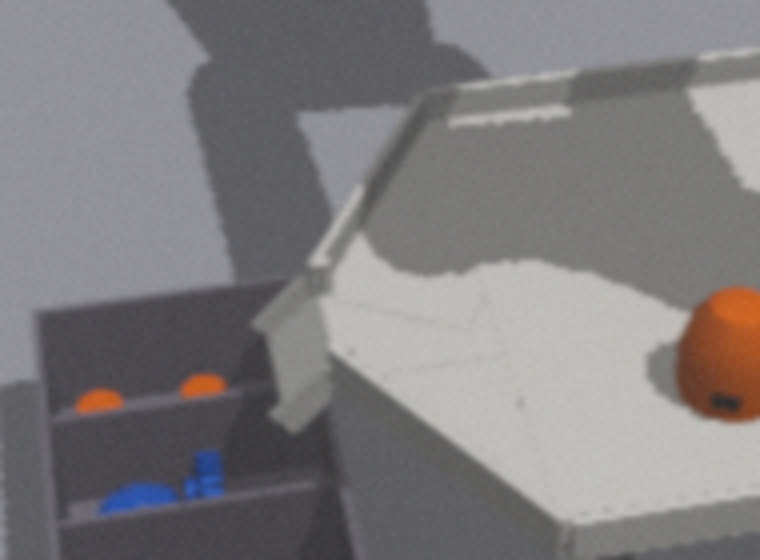

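Both gears are in the middle slot, at (140,500) and (207,478), the second on edge. I descend behind gear 1 and push it.

>>> servo_tool(commands=[{"offset":[0,0,-25],"yaw":0},{"offset":[0,0,-42],"yaw":0},{"offset":[0,0,-53],"yaw":0},{"offset":[0,0,-53],"yaw":0},{"offset":[-2,-3.4,-53],"yaw":0},{"offset":[-6.7,-11.5,-53],"yaw":-0.023},{"offset":[-10.3,-19,-53],"yaw":-0.036},{"offset":[-14.2,-25.6,-53],"yaw":-0.04},{"offset":[-18.2,-31.9,-53],"yaw":-0.035},{"offset":[-22.4,-38.1,-53],"yaw":-0.021}])

```text
t: 13.85
tool_pos: [0.5904, 0.1638, 0.0975]
ee_rot: [0.0, 0.869, 0.494, 0.0]
ft_force: [0.8, 0.2, 0.3]
width: 0.199
grasp_force: 0.1
```

```bash
python3 s.py pics/s9.png
```

```text
13.85 [0.59043505 0.16381369 0.09745663] [-80.07826102  50.18427261] [0.82891014 0.24773557 0.32134787]
scene [406.3 214.3] [14 11 81] [-61.63002977  30.58714149]
scene [236.  258.5] [ 9 11 71] [189.38819162  68.69789531]
scene [219.4 263.7] [18  7 75] [211.40706435  73.64062623]
wrist [318.9 379.5] [  58   87 3372] [-63.61399356  31.11722802]
```

Gear 1 is seated, so I continue.

>>> servo_tool(commands=[{"offset":[-4.3,-6.2,0],"yaw":0.023},{"offset":[-8.6,-12.4,0],"yaw":0.056},{"offset":[-12.8,-18.5,0],"yaw":0.099},{"offset":[-17,-24.7,0],"yaw":0.152},{"offset":[-21,-30.9,0],"yaw":0.216},{"offset":[-24.8,-37.3,0],"yaw":0.291},{"offset":[-28.4,-43.9,0],"yaw":0.376},{"offset":[-31.6,-50.8,0],"yaw":0.47},{"offset":[-33.9,-58,0],"yaw":0.559},{"offset":[-35.5,-65.3,0],"yaw":0.638}])

```text
t: 14.95
tool_pos: [0.5552, 0.0992, 0.0974]
ee_rot: [0.0, 0.669, 0.743, 0.0]
ft_force: [0.4, -0.4, 0.4]
width: 0.2
grasp_force: 0.1
```

```bash
python3 s.py pics/s10.png
```

```text
14.95 [0.55519626 0.09916011 0.09737779] [-27.06528552  -0.91840479] [ 0.38075541 -0.3946963   0.3800891 ]
scene [235.9 258.7] [ 9 11 69] [189.55527731  69.03892807]
scene [219.4 263.8] [18  7 76] [211.42200207  73.82195853]
wrist [318.7 383.8] [  58   80 2671] [-1.5883943  -6.92804292]
```

>>> servo_tool(commands=[{"offset":[-0.8,-7.4,0],"yaw":0.071},{"offset":[-0.8,-14.7,0],"yaw":0.132},{"offset":[-0.2,-22.1,0],"yaw":0.184},{"offset":[1,-29.3,0],"yaw":0.226},{"offset":[2.7,-36.5,0],"yaw":0.259},{"offset":[4.8,-43.6,0],"yaw":0.283},{"offset":[7.3,-50.7,0],"yaw":0.298},{"offset":[10,-57.6,0],"yaw":0.305},{"offset":[13,-64.5,0],"yaw":0.304},{"offset":[16.2,-71.2,0],"yaw":0.294}])

```text
t: 16.05
tool_pos: [0.5717, 0.0276, 0.0973]
ee_rot: [-0.0, 0.556, 0.832, 0.0]
ft_force: [0.0, 0.5, 1.0]
width: 0.197
grasp_force: 0.1
```

>>> servo_tool(commands=[{"offset":[3.2,-6.8,0],"yaw":-0.018},{"offset":[6.4,-13.5,0],"yaw":-0.045},{"offset":[9.7,-20.1,0],"yaw":-0.081},{"offset":[12.9,-26.8,0],"yaw":-0.126},{"offset":[12.9,-26.8,0],"yaw":-0.126}])

```text
t: 16.55
tool_pos: [0.5849, 0.0002, 0.0974]
ee_rot: [0.0, 0.607, 0.794, -0.0]
ft_force: [0.1, 0.5, 0.9]
width: 0.2
grasp_force: 0.0
```

```bash
python3 s.py pics/s11.png
```

```text
16.55 [5.84897869e-01 1.66572986e-04 9.73805880e-02] [76.25956798  1.50651492] [0.0772658  0.45056695 0.92582863]
scene [235.9 258.5] [ 9 11 73] [189.51619849  68.67023797]
scene [219.4 263.8] [18  7 76] [211.42200207  73.82195853]
wrist [318.9 386.6] [  65   78 2758] [101.75320968  -0.20796293]
```

Gear 1 is at the same staging pose as gear 3 was, so I use the same final push and then retract.

>>> servo_tool(commands=[{"offset":[1.6,-5.8,0],"yaw":0},{"offset":[3.1,-11.5,0],"yaw":0},{"offset":[4.6,-17,0],"yaw":0},{"offset":[6,-22,0],"yaw":0},{"offset":[7.3,-27,0],"yaw":0},{"offset":[8.6,-31.5,0],"yaw":0},{"offset":[10,-36.5,0],"yaw":0},{"offset":[11.4,-41.5,0],"yaw":0},{"offset":[11.4,-41.5,0],"yaw":0},{"offset":[11.4,-41.5,0],"yaw":0}])

```text
t: 17.65
tool_pos: [0.5958, -0.0404, 0.0973]
ee_rot: [-0.0, 0.606, 0.795, 0.0]
ft_force: [-0.6, 0.4, -0.0]
width: 0.199
grasp_force: 0.0
```

>>> servo_tool(commands=[{"offset":[0,0,0],"yaw":0},{"offset":[0,0,0],"yaw":0},{"offset":[0,0,0],"yaw":0},{"offset":[0,0,30],"yaw":0},{"offset":[0,0,70],"yaw":0},{"offset":[-30,10,100],"yaw":0},{"offset":[-60,20,100],"yaw":0},{"offset":[-90,30,100],"yaw":0},{"offset":[-90,30,100],"yaw":0},{"offset":[-90,30,100],"yaw":0}])

```text
t: 18.65
tool_pos: [0.5059, -0.0102, 0.1977]
ee_rot: [0.001, 0.606, 0.795, 0.0]
ft_force: [1.2, 0.1, -0.9]
width: 0.198
grasp_force: 0.0
```

```bash
python3 s.py pics/s12.png
```

```text
18.65 [ 0.50590271 -0.01015533  0.19773252] [ 65.29283347 -77.40170474] [ 1.2063557   0.05621057 -0.91782424]
scene [234.5 258.9] [ 9 12 64] [191.38484594  69.02041056]
scene [218.6 263.8] [18  7 73] [212.43364532  73.60303851]
```

View pics/s12.png

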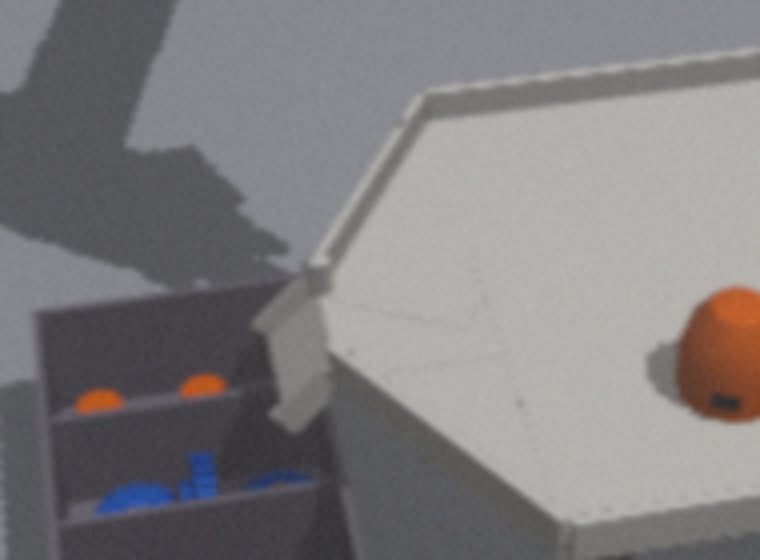

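All three gears are in the middle slot, at (135,500), (200,480) and (280,482). The hub is untouched and the hand is clear.

```bash
python3 -c "
from rig import arm; print(arm.job_done())"
```

```text
the job is handed in; nothing more can be done
None
```

I pushed all three gears through the gate into the middle slot without lifting them and handed the job in at about 19 s; the hub hadn't moved and the hand was clear, but the hand-in returned no verdict.

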